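Register the find block with the L-frame

TASK

Register the excavated find for measuring by resting the fingertips lightly, for about half a second each, on the four soft round survey targets in this order: the one at the corner of the L-shaped reference frame, the one at the end of its long arm, the one at the end of its short arm, and last the one on top of the upturned bowl in the soil tray. Only touch them: never lift, shift or jar the frame or the bowl, keep off the tray, its soil and its stones, leave everything else where it is, and finish clear of it all.

Things in the scene. Friction and masses are not known exactly. Their poses are not given: they have to be found in the camera images.
- l_frame: Loose flat aluminium L on the bench, 8 mm thick, arms 30 mm wide; outside lengths 200 mm (long arm) and 130 mm (short arm). Origin on the underside, midway between the two arm-end targets. The corner target is at x -85, y -50 mm; the long arm runs from it along +x, the short arm along +y. Any yaw. Three identical targets, tops 17 mm above the bench. More than 15 N jars it.
- corner_target: Soft rubber disc (black, white dot), 28 mm across, 9 mm high, stuck on the L-frame at its corner, where the two arms meet. Origin at the centre of its underside; the top is 9 mm above that. It gives 1 mm for every 1.6 N, 5 mm at most (8 N), then is rigid, and springs back. Press it 1 to 3 mm (2 to 5 N).
- long_arm_target: The same soft target at the free end of the L-frame's long arm, 170 mm from the corner target. Origin at the centre of its underside; top 9 mm above.
- short_arm_target: The same soft target at the free end of the L-frame's short arm, 100 mm from the corner target. Origin at the centre of its underside; top 9 mm above.
- bowl_target: The same soft target stuck on the middle of the upturned bowl's base, about 110 mm above the bench. Origin at the centre of its underside; top 9 mm above.
- bowl: Loose terracotta bowl lying upside down on the soil, about 300 g, 94 mm across at the rim and 60 mm high; its flat round base, 48 mm across, faces up and carries a target. Origin at the centre of its underside (rim plane). More than 15 N jars it.
- tray: Fixed square wooden tray of soil, 260 mm a side, rim 70 mm above the bench, soil at 50 mm. A ring of slate slabs stands in the soil about 90 mm from its centre, open on the -x side; the tallest, on the +x side, reaches 120 mm above the bench. Origin at the centre of the underside.
- pot: Bystander: small lidded sample jar, 32 mm across, 45 mm high, standing on the bench inside the angle of the L-frame. Origin at the centre of its underside.
- scale_bar: Bystander: black and white photo scale, 100 x 16 x 6 mm, lying on the soil. Origin under its centre, x along its length.
- trowel: Bystander: pointing trowel lying on the bench, about 250 mm long, 70 mm wide, 26 mm high. Origin near the neck, x towards the point.
- brush: Bystander: hand brush, 200 mm long, lying on the bench. x along its length.
- tape_measure: Bystander: yellow tape measure, 70 x 36 x 66 mm high, standing on the bench beyond the work. Origin under its centre.
- mug: Bystander: white mug, 76 mm across, 90 mm high, at the right of the work. Origin under its centre.
- water_bottle: Bystander: clear bottle, 60 mm across, 130 mm high, at the left of the work. Origin under its centre.

How it is judged:
By the outcome, as a careful person would: the job done as asked, in the order asked, and still so for the second after the job is handed in, with the robot touching nothing.
It also fails if it takes over 64 s, if anything falls off the work surface, if the arm or the gripper's body presses on something with over 40 N, if the wrist force passes 120 N, or if a joint passes its speed limit or range.

ROBOT

A 7-joint arm with a two-finger parallel gripper is mounted at the origin on the work surface. World frame = base frame: x ahead of the robot, y to its left, z up, the work surface at z = 0. Lengths are in m, angles in rad, forces in N, time in s.
With the tool pointing down it reaches from about 0.375 to 0.925 m from the base axis. Payload 3.1 kg.
Tool frame: the origin (TCP) lies between the finger pads; the fingertips stand 19 mm ahead of it and the grasp point (between the pads) is the TCP; z points along the fingers, y is the direction in which the jaws open and shut (so a half turn about z gives the same grasp; the last joint's range is limited). The gripper opens to 85 mm and grips with 20 to 120 N. Pads are 22 mm wide; open, the fingers measure 114 mm over their backs; the gripper's body (76 mm by 85 mm) begins 54 mm behind the grasp point. The pads swing forward as they close: fully open they stand 13 mm farther back than shut.
Start: joints at [-1.413, 0.383, 0.044, 1.598, -0.018, 1.161, -0.05], TCP at [0.164, 0.629, 0.25] pointing down, gripper open.
Joint ranges: [-2.61, 2.61], [-0.41, 2.15], [-1.48, 1.57], [0, 2.5], [-1.57, 4.71], [0.05, 1.97], [-2.85, 2.85]. Speed limits (rad/s): [2.79, 2.79, 3.14, 3.14, 3.14, 3.14, 3.14].

INTERFACE

Orientations are given as a unit quaternion [x, y, z, w].
In Python, from bench import move_ptp, movel, move_j, move_gripper, pause, inverse_kinematics, read_camera, camera_params, MotionError, sign_off, look_for, tip_of, read_time_s, read_qpos, read_joint_vel, read_effort, read_eef_pos, read_tcp_rot, read_ft_force, read_ft_torque, read_finger_gap gives the robot as it stands. Calls block until the motion is done:
- move_ptp(position, orientation): joint-space move of the TCP to a pose.
- movel(position, orientation=None, speed=0.15): straight line of the TCP; orientation=None keeps the orientation; speed is the mean speed in m/s.
- move_j(angles): joint-space move.
- move_gripper(opening, effort=None): finger opening in m; effort is the grip in N (None keeps the last); returns when the fingers have stopped.
- pause(seconds).
- inverse_kinematics(position, orientation): joint angles nearest the present ones, or None.
- read_camera(name): name is "scene" or "top"; returns the picture (420x560x3 uint8, red, green, blue); there is no depth.
- camera_params(name): a dict with "K" (3x3 intrinsics, pixels), "camera_from_world" (4x4, takes a point from world to camera coordinates). Camera axes: x right, y down, z forward; pixel columns grow to the right and rows downward; lengths in m; the calibration is good to about 2 mm. A picture is of the moment at which its call begins. camera_params takes no time and is no camera call.
A pose or a line that the arm cannot do raises MotionError and nothing moves.
- sign_off(): hands the job in, once; it reports no verdict.
Trained networks look in the newest picture that a camera, given by its name, has taken for a name from the list of things; names that differ only in an ending like _2 or _b are one class to them, and where a whole thing is asked for, a point or a joint stands for the part that bears it (a point fixed in the world has none). Each returns a list of dicts, best first, with "confidence" (0 to 1); they miss things now and then, are a little off and sometimes report something else, mostly with a low value. They report only what shows in the picture. A call takes as long as a camera call.
- look_for(camera, name): "at" ([column, row] in pixels, amid what is visible of it).
- tip_of(camera, name): "at" ([column, row] in pixels: a listed point, or the origin of a listed thing).
Readings, each from a call of its own:
- read_time_s(): time.
- read_qpos(): joint angles.
- read_joint_vel(): joint speeds.
- read_effort(): joint torques, N m.
- read_eef_pos(): TCP position.
- read_tcp_rot(): TCP orientation.
- read_ft_force(): force on the tool from outside, world axes, zero at the start.
- read_ft_torque(): the same for the moment, N m.
- read_finger_gap(): finger opening in m.
Only numpy, scipy, OpenCV 4.12 (cv2) and the standard library are available. Lean on these libraries where they do the work, as an engineer would, in place of code of your own. Each camera call takes 0.05 s, during which the arm holds its last target. There are 200 camera calls.

## Working session

There is one attempt and no reset: what is moved stays moved. The work goes in short steps, each a Python script; the robot and the scene stay as the last script left them, time stands still between calls to the robot, and variables do not carry over. Pictures are saved under pics/ and viewed, about 8 in all and at most 12, crops included, and the job is handed in when it is done.

```bash
mkdir -p pics; ls; cat > h.py <<'E'
import numpy as np, cv2
from bench import *
def ray(c,px):
    p=camera_params(c);K=np.array(p["K"]);T=np.array(p["camera_from_world"]);R=T[:3,:3];t=T[:3,3]
    return -R.T@t, R.T@np.linalg.solve(K,[px[0],px[1],1.])
def at_z(c,px,z):
    o,d=ray(c,px);return o+d*(z-o[2])/d[2]
def proj(c,X):
    p=camera_params(c);K=np.array(p["K"]);T=np.array(p["camera_from_world"])
    q=K@(T[:3,:3]@np.array(X)+T[:3,3]);return q[:2]/q[2]
def tri(p1,p2):
    A=np.zeros((3,3));b=np.zeros(3)
    for c,p in (("scene",p1),("top",p2)):
        o,d=ray(c,p);d=d/np.linalg.norm(d);M=np.eye(3)-np.outer(d,d);A+=M;b+=M@o
    return np.linalg.solve(A,b)
E
python3 - <<'E'
from h import *
np.set_printoptions(precision=4,suppress=True)
for c in("scene","top"):
    im=read_camera(c);cv2.imwrite(f"pics/{c}0.png",cv2.resize(im[:,:,::-1],None,fx=1.4,fy=1.4,interpolation=cv2.INTER_CUBIC))
    print(c,ray(c,(280,210)))
    for n in("corner_target","long_arm_target","short_arm_target","bowl_target","l_frame","bowl","tray","pot"):
        z=dict(bowl_target=.110,tray=0,bowl=.05,pot=0,l_frame=0).get(n,.008)
        for r in tip_of(c,n)[:4]: print(n,np.round(r["at"],1),round(r["confidence"],2),at_z(c,r["at"],z))
print(read_time_s(),read_tcp_rot(),read_ft_force(),read_finger_gap())
E
```

```text
pics
scene (array([ 1.4044, -0.4031,  1.1237]), array([-0.5865,  0.2812, -0.76  ]))
corner_target [211.5 210.3] 0.4 [ 0.4488 -0.1763  0.008 ]
corner_target [327.8 181.1] 0.29 [0.5047 0.2006 0.008 ]
long_arm_target [182.8 251.7] 0.46 [ 0.5561 -0.3047  0.008 ]
short_arm_target [241.7 221.5] 0.38 [ 0.5314 -0.112   0.008 ]
bowl_target [330.7 167.5] 0.44 [0.542  0.1817 0.11  ]
bowl_target [379.3 140.1] 0.23 [0.5061 0.381  0.11  ]
l_frame [209.8 234.9] 0.58 [ 0.5287 -0.2136  0.    ]
bowl [330.7 181.5] 0.63 [0.5441 0.185  0.05  ]
tray [333.5 197.8] 0.8 [0.5691 0.184  0.    ]
pot [212.4 212.9] 0.68 [ 0.453 -0.176  0.   ]
pot [222.7 233.9] 0.51 [ 0.5426 -0.1785  0.    ]
top (array([0.4253, 0.0102, 1.3828]), array([ 0.1287, -0.0022, -0.9917]))
corner_target [345.4 268.2] 0.54 [ 0.4476 -0.1774  0.008 ]
short_arm_target [321.4 240.7] 0.41 [ 0.5213 -0.1099  0.008 ]
bowl_target [211.4 228.6] 0.43 [0.5371 0.182  0.11  ]
l_frame [357.9 234.3] 0.79 [ 0.5427 -0.2122  0.    ]
l_frame [444.4 277.9] 0.69 [ 0.4289 -0.4527  0.    ]
bowl [214.8 226.8] 0.88 [0.5475 0.1812 0.05  ]
tray [214.2 228.5] 0.71 [0.5472 0.189  0.    ]
pot [346.  235.1] 0.64 [ 0.5395 -0.179   0.    ]
0.9 [ 0.1275  0.9918  0.     -0.    ] [ 0.6301  0.6563 -0.0653] 0.0853390409538784
```

View pics/scene0.png

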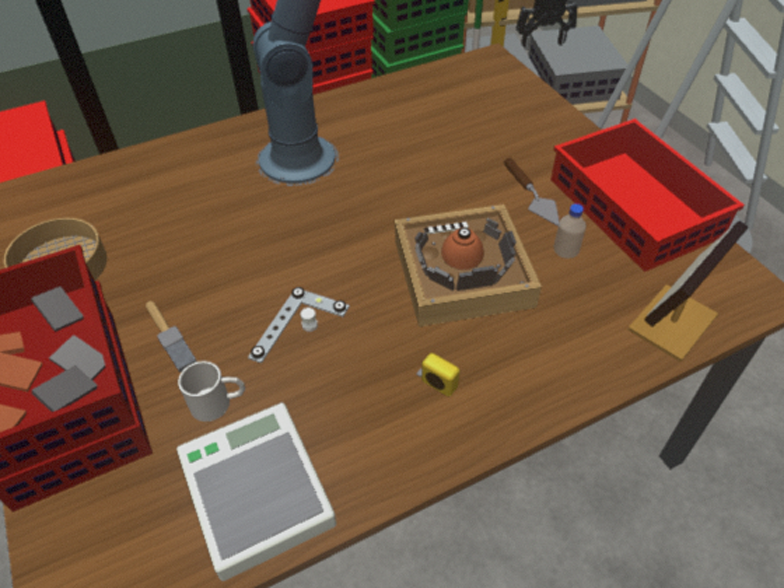

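View pics/top0.png

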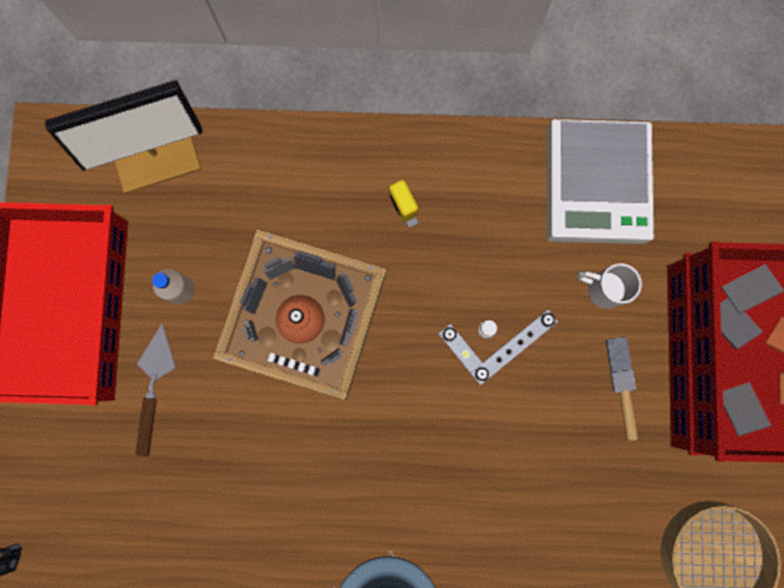

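The two pictures agree. In the top view at 1.4x scale, the corner is at (482,374), the long end at (548,320), the short end at (449,334) and the bowl at (296,316). In the scene view they are at (298,293), (258,352), (340,307) and (464,233). Next I refine the dot centres, fit the L, and move over the corner with the gripper shut.

```bash
python3 - <<'E'
from h import *
from scipy.optimize import least_squares
np.set_printoptions(precision=4,suppress=True)
g={"scene":[(298,293),(258,352),(340,307),(464,233)],"top":[(482,374),(548,320),(449,334),(296,316)]}
P={}
for c in g:
    im=cv2.cvtColor(read_camera(c),cv2.COLOR_RGB2GRAY).astype(float);P[c]=[]
    for u,v in g[c]:
        # template: dark ring, white dot -> subpixel by weighted blob near guess
        u,v=u/1.4,v/1.4;best=None
        for a in np.arange(-3,3.1,.25):
            for b in np.arange(-3,3.1,.25):
                p=cv2.getRectSubPix(im.astype(np.float32),(11,11),(u+a,v+b))
                yy,xx=np.mgrid[-5:6,-5:6];r=np.hypot(xx,yy)
                s=p[r<1.5].mean()-p[(r>2.4)&(r<4.3)].mean()-0.5*p[(r>2.4)&(r<4.3)].std()
                if best is None or s>best[0]: best=(s,u+a,v+b)
        P[c].append(best[1:]);print(c,np.round(best,2))
loc=np.array([[-85,-50],[85,-50],[-85,50]])/1e3
def W(x):
    c,s=np.cos(x[2]),np.sin(x[2]);return np.c_[loc@np.array([[c,s],[-s,c]])+x[:2],np.full(3,.017)]
f=lambda x:np.concatenate([proj(c,X)-p for c in g for X,p in zip(W(x),P[c])])
s=least_squares(f,[.53,-.21,-.9]);print(s.x,s.fun.reshape(2,3,2));print(W(s.x))
for c in g: print(c,[at_z(c,p,.017) for p in P[c][:3]],at_z(c,P[c][3],.119))
B=tri(P["scene"][3],P["top"][3]);print("bowl tri",B)
b=least_squares(lambda x:np.concatenate([proj(c,[x[0],x[1],.119])-P[c][3] for c in g]),[.54,.18]).x
np.save("t.npy",np.vstack([W(s.x),[*b,.119]]));print(b)
E
cat >> h.py <<'E'
try: T=np.load("t.npy")
except OSError: T=None
def quat(x,y):
    a=(np.arctan2(y,x)+np.pi/2)/2;return [np.cos(a),np.sin(a),0,0]
E
python3 - <<'E'
from h import *
move_gripper(0.0,20)
x,y,_=T[0]
print(read_time_s(),read_finger_gap())
move_ptp([.45,.30,.30],quat(.45,.30))
move_ptp([x,y,.15],quat(x,y));print(read_time_s(),read_eef_pos(),read_qpos())
for i in range(3): print(read_ft_force(),end=' ')
t=read_time_s();movel([x,y,.10],speed=.15);print(read_time_s()-t)
t=read_time_s();movel([x,y,.0995],speed=.02);print(read_time_s()-t,read_eef_pos(),read_ft_force())
im=read_camera("top");cv2.imwrite("pics/top1.png",cv2.resize(im[140:320,200:440,::-1],None,fx=3,fy=3,interpolation=cv2.INTER_CUBIC))
E
```

```text
scene [ 86.88 212.11 208.04]
scene [ 60.45 183.29 250.18]
scene [ 72.21 242.11 217.54]
scene [ 74.34 330.93 165.93]
top [ 37.98 343.54 266.39]
top [ 38.79 391.43 228.57]
top [ 39.21 321.46 238.32]
top [ 45.87 211.43 222.96]
[ 0.5433 -0.2052 -0.8733] [[[ 0.4762  0.2287]
  [ 0.1217  0.2606]
  [ 0.0378  0.5615]]

 [[ 0.4349  0.6818]
  [ 0.1829  0.1182]
  [-0.4464  0.0809]]]
[[ 0.4504 -0.1722  0.017 ]
 [ 0.5596 -0.3025  0.017 ]
 [ 0.527  -0.108   0.017 ]]
scene [array([ 0.4488, -0.1732,  0.017 ]), array([ 0.5585, -0.3025,  0.017 ]), array([ 0.525 , -0.1072,  0.017 ])] [0.5443 0.1806 0.119 ]
top [array([ 0.4522, -0.171 ,  0.017 ]), array([ 0.5599, -0.302 ,  0.017 ]), array([ 0.5273, -0.1092,  0.017 ])] [0.5507 0.1813 0.119 ]
bowl tri [0.5494 0.179  0.1245]
[0.5486 0.1805]
1.7667 8.310573105981896e-05
5.175 [ 0.45157243 -0.17070912  0.15021902] [-0.59428125  0.29613136  0.98955932  2.11546109 -0.32156735  0.88546388
  0.22043059]
[ 0.43669625  1.24484574 -0.21765821] [ 0.43669625  1.24484574 -0.21765821] [ 0.43669625  1.24484574 -0.21765821] 0.48329999999999984
0.25 [ 0.45125648 -0.17237843  0.10042554] [ 0.70352247  0.10785312 -0.14230615]
```

```bash
cat >> h.py <<'E'
def touch(i,z0,zmin,step=.0008,goal=2.9,up=.06):
    x,y,_=T[i];movel([x,y,z0],speed=.12);pause(.1)
    f0=read_ft_force()[2];z=z0;f=0;log=[]
    while z>zmin:
        z-=step if f<1.2 else .0005
        movel([x,y,z],speed=.02);f=read_ft_force()[2]-f0
        if abs(f)>.4: log.append((round(z,4),round(f,2)))
        if f>goal-.4: break
    else:
        print("no contact",log[-5:])
    if f>1.5:
        ta=read_time_s();F=[]
        for _ in range(5): pause(.1);F.append(round(read_ft_force()[2]-f0,2))
        print("hold",F,read_time_s()-ta)
    e=read_eef_pos();movel([x,y,z0+up],speed=.12)
    print(i,log,"eef",np.round(e,4),"after",round(read_ft_force()[2]-f0,2),"t",read_time_s())
E
python3 - <<'E'
from h import *
touch(0,.056,.031)
E
```

```text
hold [np.float64(3.36), np.float64(4.47), np.float64(4.45), np.float64(3.51), np.float64(3.33)] 0.5
0 [(0.0544, np.float64(0.95)), (0.0536, np.float64(0.68)), (0.052, np.float64(0.51)), (0.0512, np.float64(1.37)), (0.0507, np.float64(-0.55)), (0.0459, np.float64(0.89)), (0.0443, np.float64(0.53)), (0.0435, np.float64(-0.48)), (0.0427, np.float64(0.97)), (0.0419, np.float64(0.49)), (0.0395, np.float64(0.78)), (0.0387, np.float64(0.56)), (0.0379, np.float64(1.16)), (0.0371, np.float64(0.52)), (0.0355, np.float64(1.99)), (0.035, np.float64(1.81)), (0.0345, np.float64(2.46)), (0.034, np.float64(4.74))] eef [ 0.4505 -0.1723  0.0341] after -0.57 t 15.1583
```

Contact came at TCP z ≈ 0.036, which matches 17 + 19 mm, and the hold averaged about 3.8 N. Next are the two arm-end targets, pressed to the same depth with a force guard.

```bash
cat >> h.py <<'E'
def fz(n=4):
    v=[]
    for _ in range(n): pause(.03);v.append(read_ft_force()[2])
    return np.mean(v)
def press(i,zc):
    x,y,_=T[i];q=quat(x,y)
    movel([x,y,.11],q,speed=.15);movel([x,y,zc+.004],speed=.1);pause(.15);f0=fz()
    for z in (zc,zc-.001,zc-.0015,zc-.002):
        movel([x,y,z],speed=.02);f=fz(2)-f0
        if f>3.2: break
    F=[]
    for _ in range(5): pause(.1);F.append(round(float(read_ft_force()[2]-f0),2))
    e=read_eef_pos();movel([x,y,.11],speed=.12)
    print(i,z,F,np.round(e,4),"t",read_time_s())
E
python3 - <<'E'
from h import *
press(1,.036);
E
```

```text
1 0.033999999999999996 [3.88, 3.34, 4.3, 4.11, 3.43] [ 0.5597 -0.3025  0.034 ] t 20.225
```

```bash
python3 - <<'E'
from h import *
press(2,.036)
x,y,_=T[2];movel([x,y,.21],speed=.2)
x,y,_=T[3];movel([x,y,.20],quat(x,y),speed=.2);movel([x,y,.165],speed=.1)
print(read_time_s(),read_eef_pos())
for c,o in (("scene",(120,110)),("top",(160,150))):
    im=read_camera(c);cv2.imwrite(f"pics/{c}2.png",cv2.resize(im[o[1]:o[1]+150,o[0]:o[0]+260,::-1],None,fx=3,fy=3,interpolation=cv2.INTER_CUBIC))
print([np.round(proj("scene",X),1) for X in T], [np.round(proj("top",X),1) for X in T], proj("scene",[x,y,.146]))
E
```

```text
2 0.034499999999999996 [3.2, 2.83, 2.91, 3.12, 2.45] [ 0.5271 -0.108   0.0345] t 25.15
27.9 [0.54835228 0.18008435 0.16455291]
[array([212.6, 208.3]), array([183.4, 250.4]), array([242.1, 218.1]), array([331.7, 166.8])] [array([344. , 267.1]), array([391.6, 228.7]), array([321. , 238.4]), array([211.7, 223.8])] [332.27101677 160.22818303]
```

View pics/scene2.png

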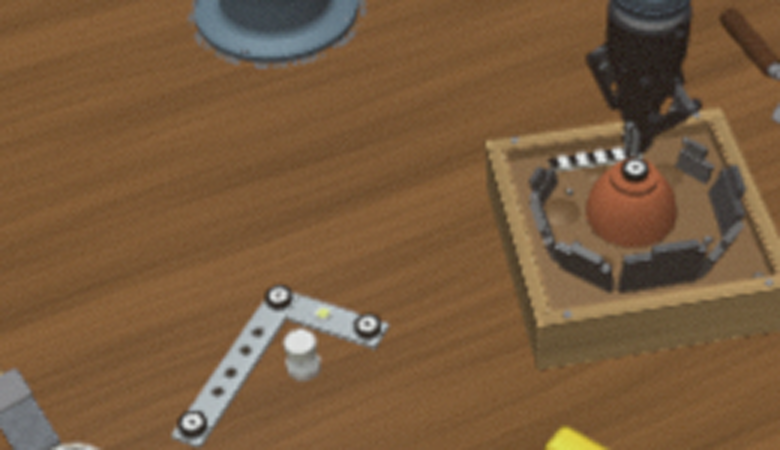

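The frame hasn't moved: corner at crop (278,296), long end (191,424), short end (367,325). The fingertips at (638,150) sit just above the bowl target at (634,168), as projected. Next I search down slowly onto the bowl.

```bash
python3 - <<'E'
from h import *
x,y,_=T[3];movel([x,y,.150],speed=.08);pause(.2);f0=fz(6);z=.150;L=[]
while z>.133:
    z-=.0007;movel([x,y,z],speed=.02);f=fz(4)-f0;L.append((round(z,4),round(f,1)))
    if f>2.7: break
if f>2:
    F=[]
    for _ in range(5): pause(.1);F.append(round(float(read_ft_force()[2]-f0),2))
    print(F)
print(L,read_eef_pos(),read_ft_force()-0)
movel([x,y,.25],speed=.12)
print(read_ft_force(),read_time_s())
E
```

```text
[4.08, 3.42, 4.53, 4.44, 5.17]
[(0.1493, np.float64(-0.1)), (0.1486, np.float64(-0.3)), (0.1479, np.float64(-0.5)), (0.1472, np.float64(-0.4)), (0.1465, np.float64(-0.3)), (0.1458, np.float64(-0.3)), (0.1451, np.float64(-0.4)), (0.1444, np.float64(-0.5)), (0.1437, np.float64(-0.3)), (0.143, np.float64(-0.8)), (0.1423, np.float64(-0.4)), (0.1416, np.float64(-0.3)), (0.1409, np.float64(-0.0)), (0.1402, np.float64(-0.8)), (0.1395, np.float64(-0.1)), (0.1388, np.float64(-0.4)), (0.1381, np.float64(0.1)), (0.1374, np.float64(0.9)), (0.1367, np.float64(2.1)), (0.136, np.float64(2.6)), (0.1353, np.float64(3.7))] [0.54873112 0.18058088 0.13538537] [-0.48068925 -0.16988625  5.44944447]
[-0.62724356 -0.19426062  0.50505476] 38.3917
```

```bash
python3 - <<'E'
from h import *
move_ptp([.40,.03,.33],quat(.40,.03));pause(.3)
print(read_time_s(),read_joint_vel().round(3) if hasattr(read_joint_vel(),'round') else '')
for c in ("scene",):
    im=read_camera(c);cv2.imwrite(f"pics/{c}3.png",cv2.resize(im[110:290,120:400,::-1],None,fx=2.8,fy=2.8,interpolation=cv2.INTER_CUBIC))
g=cv2.cvtColor(im,cv2.COLOR_RGB2GRAY)
a=cv2.cvtColor(cv2.resize(cv2.imread("pics/scene0.png"),(560,420),interpolation=cv2.INTER_AREA),cv2.COLOR_BGR2GRAY)
for X in T:
    u,v=np.round(proj("scene",X)).astype(int);s,_=cv2.phaseCorrelate(np.float32(a[v-10:v+11,u-10:u+11]),np.float32(g[v-10:v+11,u-10:u+11]),cv2.createHanningWindow((21,21),cv2.CV_32F));print(np.round(s,2))
E
```

```text
39.5917 [ 0.001 -0.009  0.004  0.002  0.001  0.002  0.   ]
[ 0.12 -0.13]
[-0.14  0.01]
[-0.02  0.17]
[-0.01  0.07]
```

View pics/scene3.png

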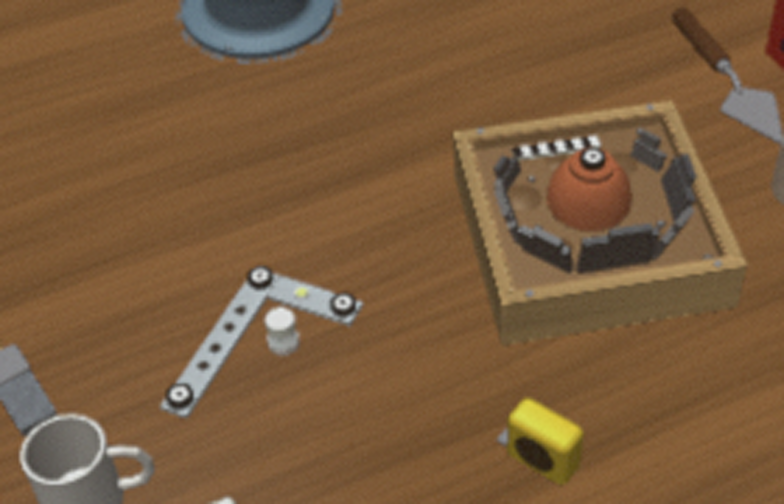

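The corner (260,276), long end (179,395), short end (342,303) and bowl target (592,157) are all where they started, to within 0.2 px. The arm is clear of everything.

```bash
python3 -c "
from bench import *
sign_off();print(read_time_s())"
```

```text
the job is handed in; nothing more can be done
the job is handed in; nothing more can be done
```

I touched all four targets in the order asked, with the gripper shut, holding each for about 0.5 s, and then handed the job in. No verdict was reported. The robot's clock read 39.6 s just before, against the 64 s limit.

| Target | Mean force during hold | Approximate press depth |
|---|---|---|
| Corner | 3.8 N | 1.9 mm |
| Long arm | 3.8 N | 2 mm |
| Short arm | 2.9 N | 1.5 mm |
| Bowl | 4.3 N | 2.6 mm |

- **Movement check:** the last scene picture, compared with the first, shows every target within 0.2 px of where it began. Nothing else in that view looks shifted. The arm finished still and clear of everything, with the TCP at about 0.33 m.
- **Force noise:** the force readings wandered by about 0.5–1 N. One reading during the bowl hold was 5.2 N, slightly over the 5 N guide but far below the 15 N that would jar the bowl.
- **Camera disagreement:** the two cameras put the bowl target up to 6 mm apart in x, assuming a 119 mm top height. I used the combined fit, and contact came at the expected height.

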